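# Release the forming press's frame by its hidden catch

### The arm

A 7-joint arm with a two-finger parallel gripper is mounted at the origin on the work surface. World frame = base frame: x ahead of the robot, y to its left, z up, the work surface at z = 0. Lengths are in m, angles in rad, forces in N, time in s.
With the tool pointing down it reaches from about 0.4 to 0.85 m from the base axis. Payload 10.4 kg.
Tool frame: the origin (TCP) lies on the centre line of the jaws, within the pads' length; the fingertips stand 14 mm ahead of it and the grasp point (between the pads) lies 5 mm behind it (manip.tip_reach is the distance from the TCP to the fingertips, in m); z points along the fingers, y is the line along which they close (so a half turn about z gives the same grasp; the last joint's range is limited). The gripper opens to 85 mm and grips with 20 to 120 N. Pads are 22 mm wide; open, the fingers measure 114 mm over their backs; the gripper's body (76 mm by 85 mm) begins 54 mm behind the grasp point. The pads swing forward as they close: fully open they stand 13 mm farther back than shut.
Start: joints at [1.318, 0.332, -0.065, 1.46, 0.022, 1.35, -0.088], TCP at [0.142, -0.609, 0.245] pointing down, gripper open.
Joint ranges: [-2.6, 2.6], [-0.5, 2.12], [-1.47, 1.34], [0.16, 2.42], [-1.27, 4.41], [0.06, 2.06], [-2.6, 2.6]. Speed limits (rad/s): [2.22, 2.22, 2.79, 2.79, 3.14, 3.14, 3.14].

### API

Orientations are given as a unit quaternion [x, y, z, w].
In Python, from workcell import manip gives the robot as it stands.
- The arm moves only by the shell command python3 -m pendant 'ROWS' [FORCE]. ROWS is JSON, a list of rows, each a list of 7 numbers: the shift along the tool's x, y, z in units of 50 mm (1.0 is 50 mm), then the turn, a rotation vector about the tool's x, y, z in units of 8 degrees (1.0 is 8 degrees), then the opening, from -1 (shut) to 1 (fully open), so that 0 is half open. In form: [[dx, dy, dz, ax, ay, az, jaw], ...]. A call has exactly 10 rows; each row is the pose to reach, as a shift and turn from the pose commanded when the call began, along the tool's axes at that moment; what a row does not reach only later rows make up. A row lasts 1/8 s, in which the tool goes at most 62.5 mm and 10.7 degrees, less where a joint would pass 70% of its speed; a pose out of reach is approached as far as the arm can. A call with a gripper value outside its range is refused whole. The fingers move at their own pace and stop on an object; FORCE is the grip in N (left out, the last holds). Time passes only in rows, so rows that repeat a pose let the fingers close, or fill a call up. It gives the time, the measured TCP pose, the force, the opening and the grip force at its end, in the units of the state.
- manip.get_obs(): the state, without advancing time (a new reading comes with each control period).
- manip.camera(name): name is "side" or "top" or "wrist"; returns (picture, depth): 400x640x3 uint8, red, green, blue; 400x640 float32, m along the optical axis (not along the pixel's ray), 0 where there is no reading.
- manip.get_calibration(name): a dict with "fx", "fy", "cx", "cy" (pixels), "xyz" and "orientation" of the camera in the world. Camera axes: x right, y up, looking along -z (the intrinsics and any distortion apply to the point x, -y, -z); pixel columns grow to the right and rows downward; lengths in m; the calibration is good to about 2 mm. A picture is of the moment at which its call begins: read the wrist's pose just before it. get_calibration takes no time and is no camera call; for the wrist camera it gives the pose at the moment of the call.
- manip.hand_in(): hands the job in; it is judged then, once.
Trained networks look in the newest picture that a camera, given by its name, has taken for a name from the list of things; names that differ only in an ending like _2 or _b are one class to them, and where a whole thing is asked for, a point or a joint stands for the part that bears it (a point fixed in the world has none). Each returns a list of dicts, best first, with "p" (0 to 1); they miss things now and then, are a little off and sometimes report something else, mostly with a low value. They report only what shows in the picture. A call takes as long as a camera call.
- manip.find_in(thing, camera): "box" ([left, top, right, bottom] in pixels, round what is visible of it).
- manip.trace(thing, camera): "pixels" (400x640 bool, what is visible of it) and "box" ([left, top, right, bottom] in pixels, round what is visible of it).
- manip.tip_of(thing, camera): "pixel" ([column, row] in pixels: a listed point, or the origin of a listed thing).
The state is a dict: "clock": time; "joint_pos": joint angles; "joint_velocities": joint speeds; "tau": joint torques, N m; "position": TCP position; "ee_rot": TCP orientation; "ft_force": force on the tool from outside, world axes, zero at the start; "torque": the same for the moment, N m; "grip_width": opening from 0.0 (shut) to 1.0 (fully open); "grasp_force": force on a finger pad.
Only numpy, scipy, OpenCV 4.12 (cv2) and the standard library are available. Lean on these libraries where they do the work, as an engineer would, in place of code of your own. Each camera call takes 0.05 s, during which the arm holds its last target. There are 200 camera calls.

### The job

The membrane frame of the desktop forming press is locked by a catch sunk in a notch somewhere along the raised aluminium rail on the press's near edge. Set a fingertip on the end of the rail beside the black knob, run it along the top edge away from the knob until it drops into the notch, and press the catch inside fully down, so that the frame comes ajar by itself and stays so; then take the hand away. Do not lift or touch the frame, and leave the other things on the bench and the press where they are.

Things in the scene. Friction and masses are not known exactly. Their poses are not given: they have to be found in the camera images.
- press: white forming press fixed on the bench; origin on the bench under the middle of its front rail; x points away from the robot to the hinge, y along the rail towards the knob, z up. A white cheek (y beyond 150 mm, top at 138 mm) stands at each end of the rail; the +y one bears a black knob (36 mm across, top at 152 mm; not used). In front of the rail is free space, behind it the deck is 42 mm lower.
- rail_start (a point): on the centre line of the rail's top, 15 mm from the cheek with the knob (y = +135 mm of the press): the sweep starts here. The rail is a rigid aluminium bar along the press's y, 22 mm wide, its top level and 130 mm above the bench, exposed from y = -150 to +150 mm; solid from y = +70 to +150 mm.
- rail_end (a point): on the centre line of the rail's top, 15 mm from the other cheek (y = -135 mm of the press). Between the two points, the centre anywhere from y = -80 to +50 mm, is the only notch: 40 mm long, cut across the rail's whole width, with the catch 8 mm down in it. It is not listed: feel (or look) for it.
- catch (a joint): how far the catch (aluminium plate 38 x 22 mm filling the notch) is pressed down, m: 0 locked, its top 8 mm below the rail's; 0.008 fully down on its stop, 16 mm below. It moves straight down, resists with 2 to 8 N of friction, has no return spring and stays where it is left. It drives the frame.
- frame: blue rectangular frame 240 x 280 x 16 mm with a pale sheet, hinged along the press's back (245 mm behind its near edge); origin at the middle of its near edge, half-way up (99 mm above the bench). Shut, its top is 107 mm above the bench and its near edge is 55 mm behind the rail's centre line; as the catch goes fully down it tilts by 0.10 rad (edge up 25 mm) and stays. Must not be touched by fingers or arm.
- tape: roll of paper tape standing on its end on the bench left of the press, 100 mm across, 75 mm tall, origin at the underside's centre. Bystander.
- tub0: clear tub with a green lid, 60 mm across, 50 mm tall, on the bench between the robot and the press, on the left. Bystander.
- tub1: clear tub with a green lid, 60 mm across, 50 mm tall, on the bench between the robot and the press, on the right. Bystander.
- tub2: clear tub with a green lid, 56 mm across, 45 mm tall, standing on the press's right-hand cheek (the one without the knob). Bystander.
- heat_gun: black heat gun standing upright on the bench to the right of the press, 215 mm tall, copper nozzle up. Bystander.
- insole: cork insole blank 220 x 70 x 6 mm lying flat on the bench to the right. Bystander.
- spatula: spatula 200 mm long lying on the bench to the left. Bystander.

How it is judged:
On the way, in this order (a step that is already met when the one before it is completed fails the run):
1. a fingertip rests on the rail at the end beside the knob (within 40 mm of that cheek) (contact force between the fingers and press above 0.3 N and y of the grasp point in the frame of press between 0.11 and 0.16 m and x of the grasp point in the frame of press between -0.04 and 0.04 m), for 0.05 s.
2. the fingertip has run along the rail away from the knob, still touching it (50 to 70 mm from that cheek) (contact force between the fingers and press above 0.3 N and y of the grasp point in the frame of press between 0.08 and 0.1 m and x of the grasp point in the frame of press between -0.04 and 0.04 m), for 0.05 s.
3. the catch in the notch is pressed fully down, the frame untouched (value of joint catch above 0.0065 m and contact force between the fingers and frame below 0.5 N), for 0.1 s.
At the end, for the whole second after the job is handed in: The catch is down by more than 6.5 of its 8 mm, the frame stands ajar by more than 0.075 rad and is at rest, and every bystander is within 20 mm of where it stood (value of joint catch above 0.0065 m and angle between frame's own z axis and vertical above 0.075 rad and angular speed of frame below 0.05 rad/s and distance of each of tape, tub0, tub1, tub2, heat_gun, insole, spatula from where it was at the start of the episode below 0.02 m); the robot touches nothing.
It fails at once if the robot touches the membrane frame (contact force between any of the fingers, the arm and frame above 1 N).
It fails at once if a bystander is lifted, carried or pushed more than 20 mm (distance of any of tape, tub0, tub1, tub2, heat_gun, insole, spatula from where it was at the start of the episode above 0.02 m).
It also fails if it takes over 64 s, if anything falls off the work surface, if the arm or the gripper's body presses on something with over 40 N, if the wrist force passes 120 N, or if a joint passes its speed limit or range.

## Working session

There is one attempt and no reset: what is moved stays moved. The work goes in short steps, Python scripts to look and compute and a shell command to move; the robot and the scene stay as the last step left them, time stands still between calls to the robot, and variables do not carry over. Pictures are saved under pics/ and viewed, at most 10 in all, crops included, and the job is handed in when it is done.

```bash
mkdir -p pics; cat > h.py <<'E'
import numpy as np,cv2
from scipy.spatial.transform import Rotation as R
from workcell import manip
def pts(c,d):
    k=manip.get_calibration(c);v,u=np.mgrid[:400,:640]
    P=np.stack([(u-k['cx'])/k['fx']*d,-(v-k['cy'])/k['fy']*d,-d],-1)
    return P@R.from_quat(k['orientation']).as_matrix().T+np.array(k['xyz'])
E
python3 - <<'E'
from h import *
o=manip.get_obs();print(o['position'],R.from_quat(o['ee_rot']).as_matrix().round(3).tolist(),o['clock'],o['grip_width'])
ims=[]
for c in ['top','side']:
    p,d=manip.camera(c);cv2.imwrite(f'pics/{c}0.png',p[:,:,::-1]);np.save(c,d);P=pts(c,d)
    np.save(c+'P',P)
    print(c,manip.get_calibration(c))
    for t in ['rail_start','rail_end','frame','tub2','catch']:
        for r in manip.tip_of(t,c)[:1]:
            u,v=np.round(r['pixel']).astype(int);print(t,r['p'],r['pixel'],P[v,u].round(4) if 0<=u<640 and 0<=v<400 else None)
E
```

```text
[ 0.14225505 -0.60821934  0.2445028 ] [[0.974, 0.228, -0.0], [0.228, -0.974, 0.001], [-0.0, -0.001, -1.0]] 0.0 0.9970011001079269
top {'fx': 375.10156588241114, 'fy': 375.10156588241114, 'cx': 317.453470120927, 'cy': 202.04357673225442, 'xyz': array([0.31448613, 0.01841332, 1.20974429]), 'orientation': array([ 0.05718966, -0.07131061, -0.69289964,  0.71521621])}
rail_start 0.79 [292.3, 209.2] [0.4904 0.0732 0.1304]
rail_end 0.77 [385.0, 203.0] [ 0.5182 -0.1997  0.1256]
frame 0.95 [339.0, 188.2] [ 0.5624 -0.0641  0.1094]
tub2 0.83 [400.9, 141.4] [ 0.6925 -0.2361  0.1787]Traceback (most recent call last):
  File "<stdin>", line 9, in <module>
ValueError: it knows: frame, heat_gun, insole, press, rail_end, rail_start, spatula, tape, tub
```

View pics/top0.png

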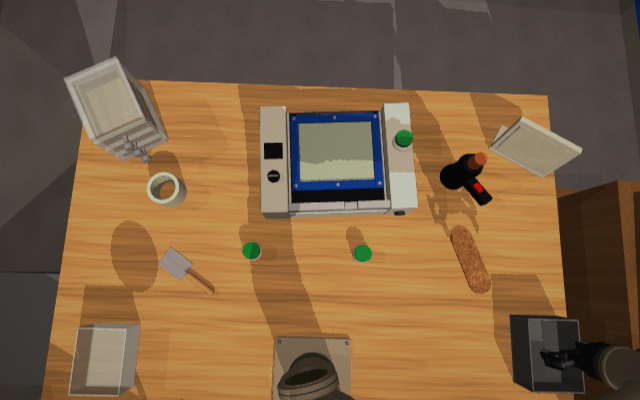

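The top view shows the press with its rail at about row 207, columns 290–388. There is a possible notch near columns 345–358. The tubs stand in front, at (252,250) and (363,253). Next I fit the rail line and its height profile.

```bash
python3 - <<'E'
from h import *
P=np.load('topP.npy')
# rail top pixels: z 0.122..0.136 in region
m=(abs(P[...,2]-.13)<.007);m[:195]=0;m[225:]=0;m[:,:286]=0;m[:,392:]=0
Q=P[m];print(m.sum(),np.median(Q[:,2]))
ang=[]
(vx,vy),c=np.linalg.eigh(np.cov(Q[:,:2].T))[1][:,1],Q[:,:2].mean(0)
print('dir',vx,vy,'cen',c)
y=np.array([vx,vy]);y*=np.sign(y[1]);x=np.array([y[1],-y[0]])
s=(Q[:,:2]-c)@y;t=(Q[:,:2]-c)@x
print('s',s.min(),s.max(),'t',np.percentile(t,[2,50,98]))
A=(P[...,:2]-c)@y;T=(P[...,:2]-c)@x
for k in np.arange(-.16,.165,.008):
    q=(abs(A-k)<.004)&(abs(T)<.006)&(P[...,2]<.2);print(round(k,3),q.sum(),np.median(P[q][:,2]).round(4) if q.any() else '',end=' | ')
p,d=manip.camera('side');np.save('sideP',pts('side',d));cv2.imwrite('pics/side0.png',p[:,:,::-1])
im=cv2.imread('pics/top0.png')[95:225,250:425];cv2.imwrite('pics/topc.png',cv2.resize(im,None,fx=4.5,fy=4.5))
E
```

```text
730 0.12836528996667684
dir -0.06929498820961473 0.9975962132090466 cen [ 0.50583446 -0.05717868]
s -0.1607964412354617 0.1485358252852114 t [-0.01134396 -0.00027452  0.0164806 ]
-0.16 12 0.1347 | -0.152 10 0.1273 | -0.144 10 0.1288 | -0.136 12 0.1297 | -0.128 12 0.1286 | -0.12 9 0.1282 | -0.112 11 0.1281 | -0.104 11 0.1276 | -0.096 10 0.128 | -0.088 9 0.1293 | -0.08 11 0.1277 | -0.072 11 0.128 | -0.064 13 0.1274 | -0.056 9 0.1199 | -0.048 12 0.1219 | -0.04 12 0.12 | -0.032 10 0.1204 | -0.024 10 0.1235 | -0.016 12 0.1282 | -0.008 8 0.1279 | 0.0 12 0.1283 | 0.008 12 0.1268 | 0.016 12 0.1263 | 0.024 8 0.1276 | 0.032 14 0.128 | 0.04 12 0.1288 | 0.048 11 0.1279 | 0.056 8 0.1276 | 0.064 11 0.1284 | 0.072 11 0.1284 | 0.08 7 0.1291 | 0.088 12 0.1289 | 0.096 12 0.1284 | 0.104 12 0.1281 | 0.112 8 0.1287 | 0.12 13 0.1275 | 0.128 11 0.1273 | 0.136 12 0.1286 | 0.144 9 0.1323 | 0.152 11 0.1353 | 0.16 13 0.1359 |
```

View pics/topc.png

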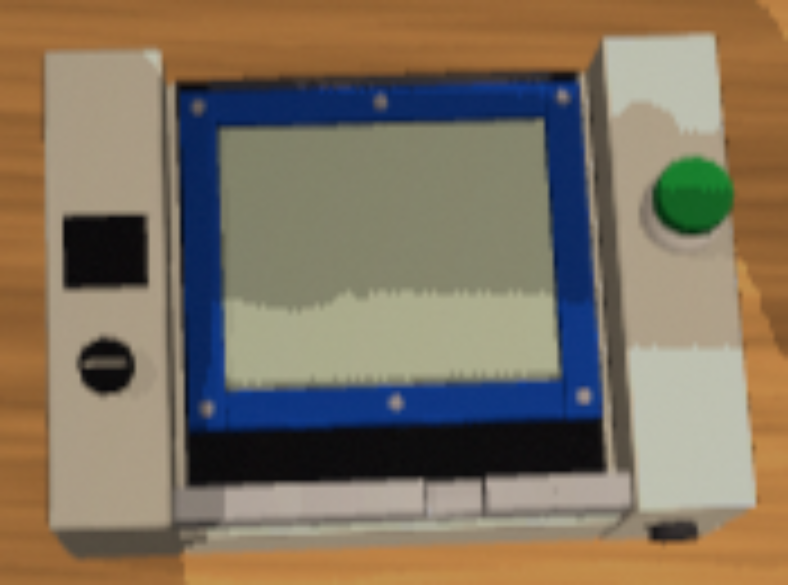

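View pics/side0.png

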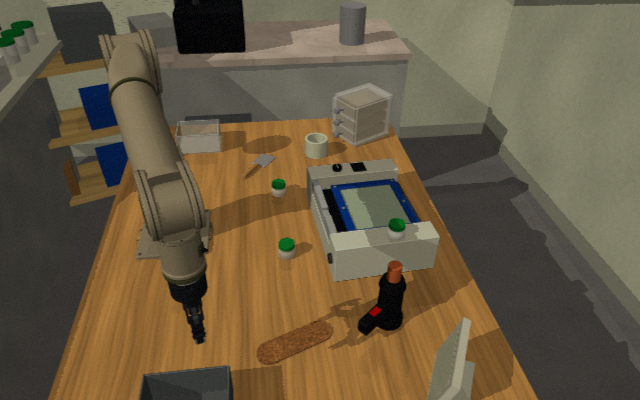

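The depth profile shows the rail at z≈0.128 and a dip of about 8 mm at s≈-0.06 to -0.02. That matches the crop, where the notch sits between two dark lines. So the notch is near press y≈-35 mm, and I start moving towards the press with the jaws shut. In the side view the path between the robot and the heat gun is free.

```bash
python3 -m pendant '[[0.6,-0.5,-0.3,0,0,-0.5,-1],[1.2,-1,-0.6,0,0,-1.1,-1],[1.8,-1.5,-0.9,0,0,-1.7,-1],[2.4,-2,-1.1,0,0,-2.2,-1],[3,-2.5,-1.1,0,0,-2.8,-1],[3.6,-3,-1.1,0,0,-3.4,-1],[4.2,-3.5,-1.1,0,0,-3.9,-1],[4.8,-4,-1.1,0,0,-4.5,-1],[5.4,-4.5,-1.1,0,0,-5,-1],[6,-4.9,-1.1,0,0,-5.6,-1]]' 30
cat >> h.py <<'E'
def fit(P,m0):
    from scipy.optimize import minimize
    Q=P[m0]
    return Q
def goto(xyz,yaw,P0=None):
    "tool-axis units to reach xyz with tool x at world yaw, tool down"
    o=manip.get_obs();M=R.from_quat(o['ee_rot']);p=np.array(o['position'])
    d=M.inv().apply(np.array(xyz)-p)/.05
    ya=np.array([np.cos(yaw),np.sin(yaw),0]);z=np.array([0,0,-1.])
    G=R.from_matrix(np.stack([ya,np.cross(z,ya),z],1))
    return d.round(2),(np.degrees((M.inv()*G).as_rotvec())/8).round(2)
E
python3 - <<'E'
from h import *
P=np.load('topP.npy')
c=np.array([.5058,-.0572]);y=np.array([-.0693,.9976])
for i in range(6):
    x=np.array([y[1],-y[0]])
    s=(P[...,:2]-c)@y;t=(P[...,:2]-c)@x
    # front/back edges per slice of s
    F=[]
    for k in np.arange(-.13,.13,.01):
        q=(abs(s-k)<.006)&(abs(t)<.018)&(abs(P[...,2]-.128)<.006)
        if q.sum()>6: F.append((k,np.percentile(t[q],5),np.percentile(t[q],95)))
    F=np.array(F);mid=np.polyfit(F[:,0],(F[:,1]+F[:,2])/2,1)
    y=y+mid[0]*x;y/=np.linalg.norm(y);c=c+mid[1]*np.array([y[1],-y[0]])
x=np.array([y[1],-y[0]])
print('y',y,'c',c,'widths',(F[:,2]-F[:,1]).mean(),np.degrees(np.arctan2(-y[0],y[1])))
# frame check: blue mask edges
pm=cv2.imread('pics/top0.png').astype(int);b=(pm[...,0]>90)&(pm[...,2]<60)&(abs(P[...,2]-.107)<.02)
ss=(P[...,:2]-c)@y;tt=(P[...,:2]-c)@x
pb=P[b][:,:2].astype(np.float32);pb=pb[(abs(ss[b])<.2)]
r=cv2.minAreaRect(pb);print('frame rect',r, 'frame s range',np.percentile(ss[b],[1,99]),'t',np.percentile(tt[b],[1,99]))
o=manip.get_obs();print(o['position'],o['clock'],o['joint_pos'],manip.tip_reach)
E
```

```text
clock: 1.55
position: [0.3799, -0.2995, 0.3003]
ee_rot: [0.874, 0.487, -0.0, 0.0]
ft_force: [0.3, -0.6, -0.4]
grip_width: -0.0
grasp_force: 0.0
y [-0.06681692  0.99776525] c [ 0.5050955  -0.05724714] widths 0.019359579840020447 3.8311820031177826
frame rect ((0.6829712390899658, -0.052760183811187744), (0.24598219990730286, 0.278656929731369), 4.42994499206543) frame s range [-0.14534447  0.13027372] t [0.05690513 0.29734117]
[ 0.37986002 -0.29951525  0.30031982] 1.55 [ 0.9853714   0.01545259 -0.41333978  1.71477301  0.00646724  1.41257352
  0.01643265] 0.014
```

```bash
python3 -c "
from h import *
print(goto([.4966,.064,.20],np.radians(94)))"
```

```text
(array([ 7.41, -1.84,  2.  ]), array([ 0.  ,  0.  , -4.47]))
```

```bash
python3 -m pendant '[[0.8,-0.2,0,0,0,-0.5,-1],[1.6,-0.4,0,0,0,-1,-1],[2.4,-0.6,0,0,0,-1.5,-1],[3.2,-0.8,0,0,0,-2,-1],[4.1,-1,0.2,0,0,-2.5,-1],[4.9,-1.2,0.5,0,0,-3,-1],[5.8,-1.4,0.9,0,0,-3.5,-1],[6.6,-1.6,1.3,0,0,-4,-1],[7.4,-1.84,1.7,0,0,-4.47,-1],[7.41,-1.84,2,0,0,-4.47,-1]]'
python3 - <<'E'
from h import *
p,d=manip.camera('wrist');P=pts('wrist',d);np.save('wP',P)
cv2.imwrite('pics/w1.png',p[:,:,::-1])
o=manip.get_obs();print(o['position'],o['joint_pos'],goto([.4966,.064,.20],np.radians(94)))
a=np.radians(4.);y=np.array([-np.sin(a),np.cos(a)]);x=np.array([y[1],-y[0]]);c=np.array([.5055,-.0637])
s=(P[...,:2]-c)@y;t=(P[...,:2]-c)@x
for k in np.arange(-.1,.18,.01):
    q=(abs(s-k)<.004)&(abs(t)<.03)&(abs(P[...,2]-.128)<.006)
    if q.sum()>10: print(round(k,2),q.sum(),np.percentile(t[q],[3,97]).round(4),np.median(P[q][:,2]).round(4))
E
```

```text
clock: 2.8
position: [0.4968, 0.0656, 0.1995]
ee_rot: [0.681, 0.732, 0.0, -0.001]
ft_force: [-0.2, -0.3, -0.7]
grip_width: 0.002
grasp_force: 0.0
[0.49590842 0.06311687 0.19763789] [ 0.54541647  0.1720393  -0.82498922  1.81171109  0.13285416  1.21821184
 -0.24972982] (array([ 0.02,  0.01, -0.05]), array([-0.02, -0.01, -0.01]))
0.03 114 [-0.0042  0.0036] 0.1274
0.04 110 [-0.0041  0.0036] 0.1276
0.05 11 [-0.0032  0.0026] 0.1279
0.11 35 [0.0096 0.0116] 0.1277
0.12 410 [-0.009   0.0115] 0.1278
0.13 417 [-0.0091  0.0113] 0.1277
0.14 435 [-0.0088  0.0112] 0.1278
0.15 159 [-0.0136  0.0278] 0.1283
0.16 16 [-0.0142  0.0067] 0.1333
0.17 22 [-0.0147 -0.0133] 0.1326
0.18 31 [-0.0145  0.0211] 0.1332
```

View pics/w1.png

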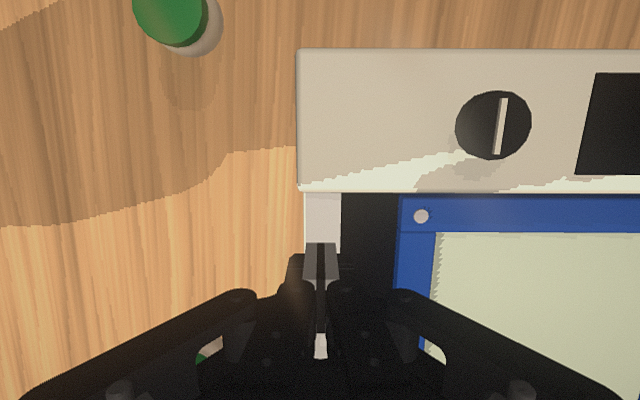

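The wrist view shows the fingertip over the rail (columns 305–340, row 240), with the cheek edge at row 190 and the knob beyond it. The rail is centred within about 1 mm. Descending.

```bash
python3 -m pendant '[[0,0,0.3,0,0,0,-1],[0,0,0.6,0,0,0,-1],[0,0,0.9,0,0,0,-1],[0,0,1.0,0,0,0,-1],[0,0,1.06,0,0,0,-1],[0,0,1.1,0,0,0,-1],[0,0,1.12,0,0,0,-1],[0,0,1.14,0,0,0,-1],[0,0,1.14,0,0,0,-1],[0,0,1.14,0,0,0,-1]]'; python3 -c "
from h import *
o=manip.get_obs();print(o['position'],o['ft_force'])"
```

```text
clock: 4.1
position: [0.4974, 0.0612, 0.1441]
ee_rot: [0.684, 0.73, 0.0, 0.0]
ft_force: [-3.4, -1.1, 8.1]
grip_width: -0.001
grasp_force: 4.0
[0.4974418  0.06123967 0.14413578] [-3.39428011 -1.147905    8.09940677]
```

Contact at 8 N at the rail's knob end. Sweeping along it now.

```bash
python3 -m pendant '[[-0.1,0,0,0,0,0,-1],[-0.2,0,0,0,0,0,-1],[-0.3,0,0,0,0,0,-1],[-0.4,0,0,0,0,0,-1],[-0.5,0,0,0,0,0,-1],[-0.6,0,0,0,0,0,-1],[-0.7,0,0,0,0,0,-1],[-0.75,0,0,0,0,0,-1],[-0.75,0,0,0,0,0,-1],[-0.75,0,0,0,0,0,-1]]'
```

```text
clock: 5.35
position: [0.5004, 0.0242, 0.1442]
ee_rot: [0.684, 0.73, 0.001, 0.001]
ft_force: [0.3, 1.9, 5.7]
grip_width: -0.001
grasp_force: 2.9
```

```bash
python3 -m pendant '[[-0.2,0,0,0,0,0,-1],[-0.4,0,0,0,0,0,-1],[-0.6,0,0,0,0,0,-1],[-0.8,0,0,0,0,0,-1],[-1,0,0,0,0,0,-1],[-1.2,0,0,0,0,0,-1],[-1.4,0,0,0,0,0,-1],[-1.6,0,0,0,0,0,-1],[-1.7,0,0,0,0,0,-1],[-1.7,0,0,0,0,0,-1]]';python3 -m pendant '[[-0.1,0,0,0,0,0,-1],[-0.2,0,0,0,0,0,-1],[-0.3,0,0,0,0,0,-1],[-0.4,0,0,0,0,0,-1],[-0.5,0,0,0,0,0,-1],[-0.6,0,0,0,0,0,-1],[-0.7,0,0,0,0,0,-1],[-0.75,0,0,0,0,0,-1],[-0.75,0,0,0,0,0,-1],[-0.75,0,0,0,0,0,-1]]'
```

```text
clock: 6.6
position: [0.5056, -0.0618, 0.1438]
ee_rot: [0.684, 0.729, 0.0, 0.001]
ft_force: [0.0, 1.0, 5.2]
grip_width: -0.007
grasp_force: 2.7
clock: 7.85
position: [0.5076, -0.0983, 0.1433]
ee_rot: [0.684, 0.73, -0.0, 0.0]
ft_force: [-1.1, 0.4, 0.6]
grip_width: -0.001
grasp_force: 0.0
```

Contact force has vanished at the expected spot, so the tip is over the notch. Pressing down.

```bash
python3 -m pendant '[[0,0,0.06,0,0,0,-1],[0,0,0.1,0,0,0,-1],[0,0,0.14,0,0,0,-1],[0,0,0.18,0,0,0,-1],[0,0,0.22,0,0,0,-1],[0,0,0.26,0,0,0,-1],[0,0,0.3,0,0,0,-1],[0,0,0.34,0,0,0,-1],[0,0,0.34,0,0,0,-1],[0,0,0.34,0,0,0,-1]]'
```

```text
clock: 9.1
position: [0.5078, -0.0984, 0.1279]
ee_rot: [0.684, 0.73, -0.0, 0.0]
ft_force: [-10.7, 2.3, 23.7]
grip_width: 0.001
grasp_force: 11.9
```

TCP z of 0.128 with 24 N means the catch is on its stop. Lifting straight up, then checking.

```bash
python3 -m pendant '[[0,0,-0.1,0,0,0,-1],[0,0,-0.3,0,0,0,-1],[0,0,-0.6,0,0,0,-1],[0,0,-1,0,0,0,-1],[0,0,-1.5,0,0,0,-1],[0,0,-2,0,0,0,-1],[0,0,-2.5,0,0,0,-1],[0,0,-3,0,0,0,-1],[0,0,-3,0,0,0,-1],[0,0,-3,0,0,0,-1]]'
python3 - <<'E'
from h import *
print(goto([.42,-.098,.28],np.radians(94)))
p,d=manip.camera('side');P=pts('side',d);Q=np.load('sideP.npy');cv2.imwrite('pics/side1.png',p[:,:,::-1])
a=np.radians(4.);y=np.array([-np.sin(a),np.cos(a)]);x=np.array([y[1],-y[0]]);c=np.array([.5055,-.0637])
for A in (Q,P):
    s=(A[...,:2]-c)@y;t=(A[...,:2]-c)@x
    for lo,hi in((.06,.075),(.15,.17),(.25,.28)):
        q=(abs(s)<.11)&(t>lo)&(t<hi)&(A[...,2]<.16)&(A[...,2]>.09);print(lo,q.sum(),np.median(A[q][:,2]))
    q=(abs(s+.035)<.012)&(abs(t)<.007)&(A[...,2]<.15);print('catch',q.sum(),np.median(A[q][:,2]))
E
```

```text
clock: 10.35
position: [0.5074, -0.0985, 0.276]
ee_rot: [0.684, 0.73, -0.0, -0.0]
ft_force: [-0.4, 0.1, 0.0]
grip_width: -0.001
grasp_force: 0.0
(array([ 0.12, -1.74, -0.08]), array([-0.  ,  0.  , -0.03]))
0.06 177 0.10734163344627001
0.15 232 0.10065542602230726
0.25 371 0.10234285065002702
catch 17 0.1226076586670144
0.06 182 0.12993153985084094
0.15 218 0.11438370618525606
0.25 359 0.1061404864928952
catch 10 0.11546610070585545
```

View pics/side1.png

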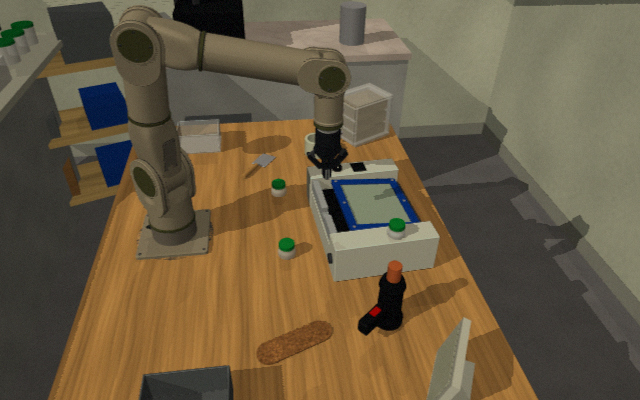

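The side view shows the frame ajar: its near edge is up about 23 mm and the catch is about 7 mm lower. The bystanders have not moved and the hand is clear.

```bash
python3 -c "
from h import *
print(manip.hand_in())"
```

```text
the job is handed in; nothing more can be done
None
```

The job is handed in (it returned no verdict): I swept the fingertip along the rail from the knob end into the notch at about y = -35 mm and pressed the catch onto its stop with 24 N; the frame came ajar by about 0.1 rad, the bystanders look unmoved, and the hand is clear about 15 cm above the rail.

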